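# Ease a gear-case cover off its joint with a wedge and hold it

## Robot

A 6-joint arm with a two-finger parallel gripper is mounted at the origin on a cart in front of the work surface, level with it; the furniture and walls round the work are solid. World frame = base frame: x ahead of the robot, y to its left, z up, the work surface at z = 0. Lengths are in mm, angles in rad, forces in N, time in s.
With the tool pointing down it reaches from about 275 to 750 mm from the base axis. Payload 10.2 kg.
Tool frame: the origin (TCP) lies between the finger pads; the fingertips stand 14 mm ahead of it and the grasp point (between the pads) lies 5 mm behind it (tip_reach is the distance from the TCP to the fingertips, in mm); z points along the fingers, y is the line along which they close (so a half turn about z gives the same grasp; the last joint's range is limited). The gripper opens to 85 mm and grips with 20 to 120 N. Pads are 22 mm wide; open, the fingers measure 114 mm over their backs; the gripper's body (76 mm by 85 mm) begins 54 mm behind the grasp point. The pads swing forward as they close: fully open they stand 13 mm farther back than shut.
Start: joints at [0.915, 0.313, 1.498, -0, 1.331, -0.223], TCP at [220.206, 476.593, 245.294] pointing down, gripper open.
Joint ranges: [-2.94, 2.94], [-0.97, 2.17], [0.19, 2.56], [-1.23, 4.37], [0.02, 3.11], [-2.88, 2.88]. Speed limits (rad/s): [2.39, 2.39, 3.01, 3.14, 3.14, 3.14].

## Interface

Orientations are given as a unit quaternion [w, x, y, z].
In Python, from rig import * gives the robot as it stands.
- The arm moves only by the tool arm_command, never from a script. Its argument "steps" is a list that holds one entry, the list of rows, each a list of 7 numbers: the opening, from 0 (shut) to 1 (fully open), then the shift along the tool's x, y, z each as a share of 0.05 m, from -1 to 1, then the turn, a rotation vector about the tool's x, y, z each as a share of 0.15 rad, from -1 to 1. A call has 1 to 8 rows; each row shifts and turns the commanded pose from where the row before left it, along the tool's axes as they then stand; what a row does not reach is not made up. A row lasts 1/8 s, in which the tool goes at most 62.5 mm and 10.7 degrees, less where a joint would pass 70% of its speed; a pose out of reach is approached as far as the arm can. A call with a number of a shift or a turn outside -1 to 1 is refused whole. A call with a gripper value outside its range is refused whole. The fingers move at their own pace and stop on an object; "squeeze" is the grip in N (left out, the last holds). Time passes only in rows, so rows that do not move let the fingers close. It gives the time, the measured TCP pose, the force, the opening and the grip force at its end, in the units of the state.
- sense(): the state, without advancing time (a new reading comes with each control period).
- capture(name): name is "scene" or "top"; returns the picture (384x512x3 uint8, red, green, blue); there is no depth.
- get_calibration(name): a dict with "intrinsics" (3x3 intrinsics, pixels), "D" ([k1, k2, p1, p2, k3] as OpenCV has them; the pictures are not rectified), "rvec" (rotation vector, rad) and "tvec" (3), from world to camera coordinates, as OpenCV has them. Camera axes: x right, y down, z forward; pixel columns grow to the right and rows downward; lengths in mm; the calibration is good to about 2 mm. A picture is of the moment at which its call begins. get_calibration takes no time and is no camera call.
- finish_job(): hands the job in; it is judged then, once.
The state is a dict: "time_s": time; "joints": joint angles; "dq": joint speeds; "tau": joint torques, N m; "eef_pos": TCP position; "ee_rot": TCP orientation; "force": force on the tool from outside, world axes, zero at the start; "wrist_torque": the same for the moment, N m; "grip_width": opening from 0.0 (shut) to 1.0 (fully open); "grip_force": force on a finger pad.
Only numpy, scipy, OpenCV 4.12 (cv2) and the standard library are available. Lean on these libraries where they do the work, as an engineer would, in place of code of your own. Each camera call takes 0.05 s, during which the arm holds its last target. There are 200 camera calls.

## Task

The bolts of the small gear case are out and its cover now only sits on two dowels. Take the steel wedge that lies beside the scraper and slide it thin end first, flat on the pry ledge, under the lug of the cover until the lug has risen about 3 mm off the case (at least 1.5 mm, never more than 5 mm, or the cover cocks on its dowels), with the back of the cover still seated. Finish while holding the wedge in there with the cover resting on it; touch the cover with nothing but the wedge and leave the scraper and the loose gear where they lie.

Things in the scene. Friction and masses are not known exactly. Their poses are not given: they have to be found in the camera images.
- case: Grey cast-aluminium gear case, fixed, 130 (x) x 110 (y) mm, feet to 138 mm in y, joint face 52 mm above the bench. Origin: centre of its underside on the bench, z up, front = -x. A slot 40 mm wide (y = -20 to 20), 6 mm deep is cut into the front of the joint face back to a wall at x = -45 mm; its floor runs out as the pry ledge. Oily, friction about 0.3.
- ledge (a point): Point on the top of the case's pry ledge, a flat tongue 56 mm wide that sticks out of the case's front (-x) to x = -120 mm; top 46 mm above the bench, 6 mm below the joint face, level with the slot's floor. This point (x = -107, y = 0 mm of the case) is the middle of its uncovered part; from x = -95 mm inward the cover roofs it, with a 6 mm gap.
- cover: Loose cover of the case, grey cast aluminium, round boss with black oil seal, 130 x 110 x 14 mm (boss to 31 mm), 0.6 to 1.1 kg. Origin: centre of its flat underside, at the start straight above the case's origin, axes alike. A lug 44 mm wide sticks out over the pry ledge to x = -95 mm. The dowels (0.8 mm play) stop it from sliding, but its front can tilt up about the back edge.
- cover_edge (a point): Middle of the lower front edge of the cover's lug (x = -95 mm of the cover, on its underside). Before the work it is 52 mm above the bench; its rise above that is the lift.
- wedge: Steel hand wedge lying flat, 143 mm long, about 0.3 kg. Origin: on its flat underside below the grip's middle; x toward the thin end, z up. Grip: black rubber block, x = -32 to 24 mm, 26 mm wide (y), 21 mm high, then a round steel head to x = -38 mm. Taper: 24 mm wide, 20 mm high at x = 25 mm, falling evenly to 2.5 mm at the tip, x = 105 mm (slope 0.219).
- wedge_tip (a point): Middle of the wedge's thin end, on its underside. Slid flat on the ledge, the wedge meets the lug when this point is 16 mm past the lug's front edge; each further 4.6 mm lifts the lug 1 mm (3 mm lift at about 30 mm). Pushing takes about 3 to 8 N.
- scraper: Gasket scraper with red handle, 175 x 40 x 16 mm, lying flat near the wedge: leave it. Origin: centre of its underside.
- gear: Planet gear with slanted teeth, plain steel, 54 mm across, 24 mm high, lying flat nearer the robot: leave it. Origin: centre of its underside.
There are look-alikes about, which are no part of the job. Several things have the shape of the wedge; the one meant has the colours described above.

How it is judged (in metres and radians):
At the end, for the whole second after the job is handed in: The lug stands 1.5 to 5 mm above its seated height, the cover's back still rests on the case, cover in place within 3 mm; the wedge lies flat in the slot, thin end 10 mm or more past the lug's edge, cover resting on it (over 1 N), fingers gripping it (over 3 N), all still (z of cover_edge in the frame of case between 0.0535 and 0.057 m and z of cover in the frame of case below 0.0548 m and x of cover in the frame of case between -0.003 and 0.003 m and y of cover in the frame of case between -0.003 and 0.003 m and contact force between cover and case above 0.5 N and z of wedge_tip in the frame of case between 0.04 and 0.052 m and angle between wedge's own z axis and vertical below 0.15 rad and x of wedge_tip in the frame of case between -0.085 and -0.04 m and y of wedge_tip in the frame of case between -0.025 and 0.025 m and angle between the x axis of wedge and the x axis of case, either way round below 0.3 rad and contact force between wedge and cover above 1 N and contact force between the fingers and wedge above 3 N and linear speed of each of cover, wedge below 0.01 m/s); the arm keeps its last pose, push and grip.
It fails at once if the cover's lug is raised more than 6 mm (z of cover_edge in the frame of case above 0.058 m).
It fails at once if the robot touches the cover (contact force between any of the arm, the fingers and cover above 1 N).
It fails at once if the scraper or the gear is moved more than 30 mm (distance of any of scraper, gear from where it was at the start of the episode above 0.03 m).
It also fails if it takes over 35 s, if anything falls off the work surface, if the arm or the gripper's body presses on something with over 40 N, if the wrist force passes 120 N, or if a joint passes its speed limit or range.

## Working session

There is one attempt and no reset: what is moved stays moved. The work goes in short steps, Python scripts to look and compute and a tool call to move; the robot and the scene stay as the last step left them, time stands still between calls to the robot, and variables do not carry over. Pictures are saved under pics/ and viewed, at most 10 in all, crops included, and the job is handed in when it is done.

Besides the shell and the picture viewer there is one more tool, called after "Emit:" by a JSON object that holds its "op" and its "data", one argument or row to a line. arm_command: Moves the arm, as the interface text tells. Its arguments: {"type":"object","properties":{"steps":{"type":"array"},"squeeze":{"type":"number"}},"required":["steps"]}

```bash
mkdir -p pics; python3 - <<'E'
from rig import *
import cv2,numpy as np
for n in("scene","top"):
    im=capture(n); cv2.imwrite(f"pics/{n}0.png",cv2.resize(im[...,::-1],(800,600),interpolation=cv2.INTER_CUBIC)); cv2.imwrite(f"pics/raw_{n}0.png",im[...,::-1])
    c=get_calibration(n); print(n,{k:np.round(v,3).tolist() for k,v in c.items()})
s=sense();print(s)
E
```

```text
scene {'intrinsics': [[382.676, 0.0, 249.588], [0.0, 382.676, 192.908], [0.0, 0.0, 1.0]], 'D': [-0.112, 0.0, 0.0, 0.0, 0.0], 'rvec': [2.023, -1.019, 0.519], 'tvec': [-693.812, 152.742, 794.511]}
top {'intrinsics': [[398.096, 0.0, 252.196], [0.0, 398.096, 191.403], [0.0, 0.0, 1.0]], 'D': [0.028, 0.0, 0.0, 0.0, 0.0], 'rvec': [2.043, -2.148, 0.255], 'tvec': [-421.538, 584.195, 898.874]}
{'time_s': 0.1, 'joints': array([ 9.14577699e-01,  3.13403218e-01,  1.49834196e+00, -1.13493813e-05,
        1.33100469e+00, -2.23396617e-01]), 'dq': array([ 1.62953239e-03, -6.60170415e-04, -2.21296400e-03, -5.16031874e-04,
       -1.09613464e-03,  5.40899561e-05]), 'tau': array([ 1.94844237e-03, -4.12899077e+01, -2.60138422e+01, -2.28952640e-04,
        3.10607968e-03,  4.71431304e-05]), 'eef_pos': array([220.08457223, 476.41277036, 244.79480936]), 'ee_rot': array([-2.41364980e-04,  2.14724379e-01,  9.76674514e-01, -5.25892150e-04]), 'force': array([ 0.243084  , -0.12869786, -0.82770229]), 'wrist_torque': array([0.00229612, 0.01956647, 0.00536141]), 'grip_force': 0.0, 'grip_width': 0.9970407182778297}
```

View pics/scene0.png

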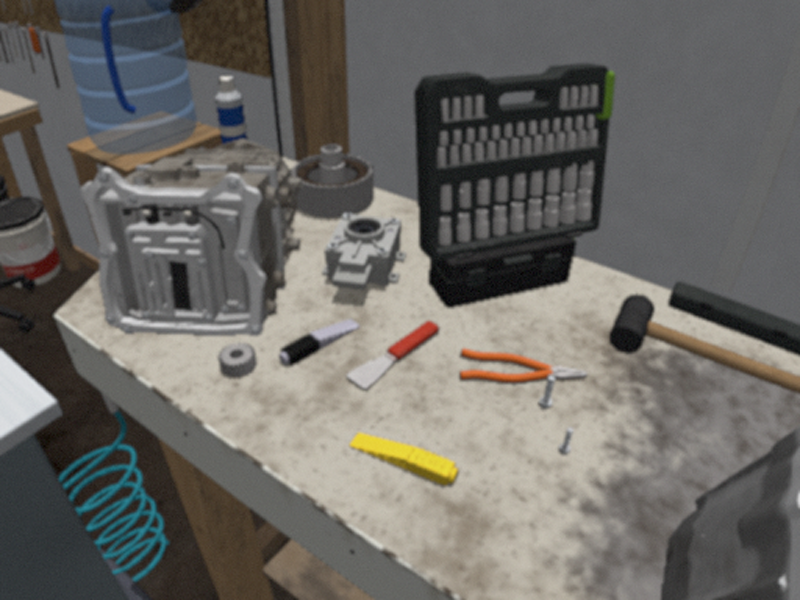

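View pics/top0.png

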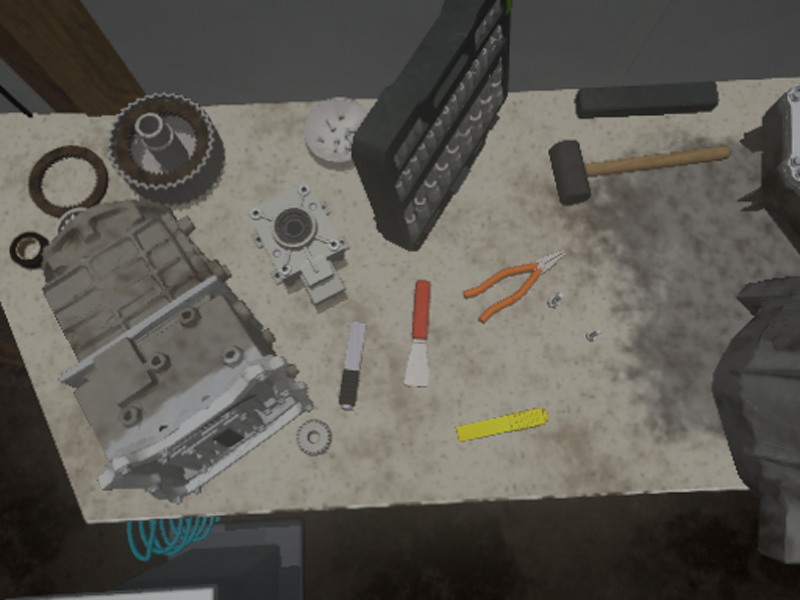

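The scene view shows the case at (365,250), and the black-gripped steel wedge at (318,342). The red scraper is at (395,355), the gear at (237,360), and yellow and black look-alikes at (405,458) and (740,310).
The top view shows the wedge at (352,365), the case at (298,245) with its ledge at (328,290), the scraper at (420,335) and the gear at (314,437).

Wedge candidates in the top view are (352,365) black grip with steel, (502,424) yellow, and (647,98) all black. The first fits the colours and lies beside the scraper. I'll confirm it in a crop.

```bash
python3 - <<'E'
import cv2
a=cv2.imread("pics/raw_top0.png")[110:270,150:290]; b=cv2.imread("pics/raw_scene0.png")[125:245,170:290]
cv2.imwrite("pics/c_top.png",cv2.resize(a,(525,600),interpolation=cv2.INTER_CUBIC))
cv2.imwrite("pics/c_scene.png",cv2.resize(b,(600,600),interpolation=cv2.INTER_CUBIC))
E
```

```text
(no output)
```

View pics/c_top.png

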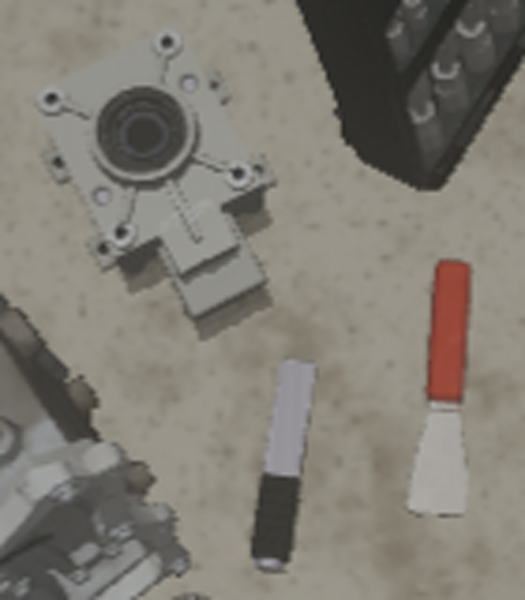

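View pics/c_scene.png

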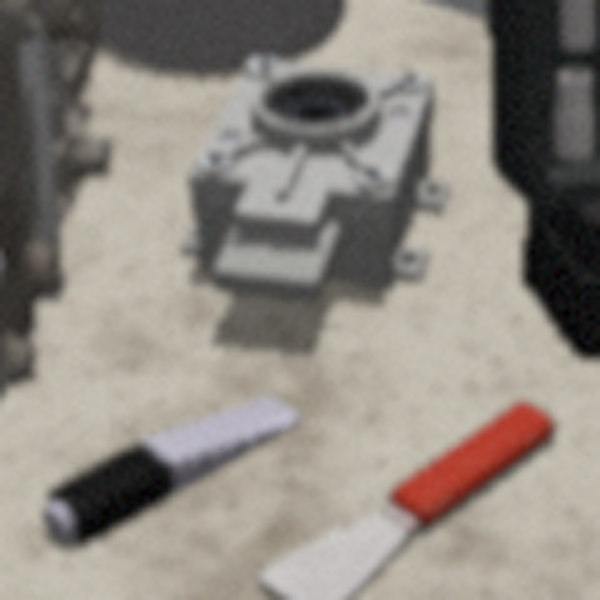

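The crops confirm it. The wedge has a black grip (top crop about (277,515)), a steel taper with its thin end at (300,362), and a head at (268,568). The ledge front corners are at (200,317) and (268,280), and the lug's front top edge runs (180,276)-(240,244).

```bash
cat > h.py <<'E'
import cv2,numpy as np
from rig import *
def ray(cam,uv,z):
    c=get_calibration(cam);K,D,r,t=[np.array(c[k],float) for k in("intrinsics","D","rvec","tvec")]
    R=cv2.Rodrigues(r)[0];n=cv2.undistortPoints(np.array(uv,float).reshape(-1,1,2),K,D).reshape(-1,2)
    d=np.c_[n,np.ones(len(n))]@R;o=-R.T@t.ravel()
    return o+d*((np.reshape(z,(-1,1))-o[2])/d[:,2:])
T=lambda p:(np.array(p)+.5)/3.75-.5+[150,110]
S=lambda p:(np.array(p)+.5)/5-.5+[170,125]
E
python3 - <<'E'
from h import *
np.set_printoptions(precision=1,suppress=True)
def show(n,cam,p,z): 
    P=ray(cam,(T if cam=="top" else S)(p),z);print(n,cam,P[:,:2].tolist() and np.round(P[:,:2],1).tolist(),"len",np.linalg.norm(P[0]-P[1]).round(1),"mid",P.mean(0)[:2]);return P
def ang(a,b): v=b-a; return np.arctan2(v[1],v[0])
L=show("ledge(56)","top",[(200,317),(268,280)],[46,46]); print(ang(L[0],L[1]))
U=show("lug(44)","top",[(180,276),(240,244)],[66,66]); print(ang(U[0],U[1]))
L2=show("ledge","scene",[(217,273),(320,285)],[46,46]); print(ang(L2[0],L2[1]))
U2=show("lug","scene",[(237,213),(326,222)],[66,66]); print(ang(U2[0],U2[1]))
B=show("boss","top",[(147,130),(147,130)],[83,83])
print("boss->ledge ang",ang(B.mean(0),L.mean(0)),np.linalg.norm((B.mean(0)-L.mean(0))[:2]))
W=show("tip(24)","top",[(284,361),(316,364)],[2.5,2.5]);
G=show("grip edge","top",[(265,475),(299,478)],[20,20]);
H=show("head","top",[(268,570),(268,570)],[10,10])
W2=show("tip","scene",[(275,398),(299,414)],[2.5,2.5])
G2=show("grip edge","scene",[(145,440),(172,490)],[20,5])
H2=show("head","scene",[(62,520)]*2,[10,10])
print("wedge ang",ang(G.mean(0),W.mean(0)),ang(H.mean(0),W.mean(0)),"len tip-edge 81, head 143:",np.linalg.norm((G-W).mean(0)[:2]),np.linalg.norm((H-W).mean(0)[:2]))
E
```

```text
ledge(56) top [[567.1, -327.8], [590.2, -373.7]] len 51.3 mid [ 578.7 -350.8]
-1.1041957433773641
lug(44) top [[590.5, -317.7], [610.3, -357.5]] len 44.4 mid [ 600.4 -337.6]
-1.109141938683307
ledge scene [[562.8, -331.1], [586.0, -379.7]] len 53.9 mid [ 574.4 -355.4]
-1.1257341355171835
lug scene [[588.8, -323.6], [609.6, -365.4]] len 46.8 mid [ 599.2 -344.5]
-1.1085203966965103
boss top [[686.4, -300.0], [686.4, -300.0]] len 0.0 mid [ 686.4 -300. ]
boss->ledge ang -2.7013871017371702 119.01465222541717
tip(24) top [[543.6, -379.8], [540.4, -401.8]] len 22.2 mid [ 542.  -390.8]
grip edge top [[463.4, -365.7], [460.2, -388.2]] len 22.7 mid [ 461.8 -376.9]
head top [[401.8, -365.0], [401.8, -365.0]] len 0.0 mid [ 401.8 -365. ]
tip scene [[542.8, -383.9], [540.1, -401.6]] len 17.9 mid [ 541.4 -392.8]
grip edge scene [[464.1, -369.1], [457.1, -391.2]] len 27.7 mid [ 460.6 -380.2]
head scene [[406.7, -368.7], [406.7, -368.7]] len 0.0 mid [ 406.7 -368.7]
wedge ang -0.17127662724203951 -0.18197249825904474 len tip-edge 81, head 143: 81.37266261793317 142.56449612777
```

```bash
cat > plan.py <<'E'
import sys
from h import *
def plan(target,yaw,n,open_,shares=None,pos=None,psi=None):
    """print n rows from the current pose (tool down) to target (mm) and tool-x yaw"""
    s=sense();w,x,y,z=s["ee_rot"]
    if psi is None: psi=np.arctan2(2*(x*y+w*z),1-2*(y*y+z*z))
    p=s["eef_pos"] if pos is None else np.array(pos,float);d=(np.array(target)-p)/n
    dy=(yaw-psi+np.pi)%(2*np.pi)-np.pi
    if dy>1.5: dy-=2*np.pi
    print("from",p.round(1),"psi",round(psi,3),"dpsi",round(dy,3))
    for k in range(n):
        a=psi+dy*k/n;tx=np.array([np.cos(a),np.sin(a),0]);ty=np.array([np.sin(a),-np.cos(a),0])
        print([open_]+[round(float(v),2) for v in(d@tx/50,d@ty/50,-d[2]/50)]+[0,0,round(-dy/n/.15,2)])
E
python3 -c "
from h import *
import rig;print([n for n in dir(rig) if not n.startswith('_')])
c=get_calibration('scene');R=cv2.Rodrigues(np.array(c['rvec'],float))[0];print(-R.T@np.array(c['tvec']).ravel())
print(ray('top',[(475,180),(460,270),(480,350)],[0,0,0]),ray('top',[(475,180),(460,270)],[200,200]))"
```

```text
['PlanningError', 'capture', 'finish_job', 'get_calibration', 'sense', 'tip_reach']
[ -29.68920082 -877.64316299  603.9982916 ]
[[  580.4416233  -1031.98751048     0.        ]
 [  353.8327277   -953.48236743     0.        ]
 [  169.14049557  -966.46811253     0.        ]] [[ 531.59651565 -915.03075733  200.        ]
 [ 349.83911679 -852.06372084  200.        ]]
```

Emit:
{"op": "arm_command", "data": {
  "steps": [
    [[0.6,0,0,-1,0,0,1],[0.6,0,0,-1,0,0,1],[0.6,0,0,-1,0,0,1],[0.6,0,0,-1,0,0,1],[0.6,0,0,-1,0,0,1]]
  ],
  "squeeze": 60
}}

```text
time_s: 0.72
eef_pos: [220.0, 476.3, 496.7]
ee_rot: [-0.0, 0.56, 0.829, -0.0]
force: [-0.3, 0.5, 0.3]
grip_width: 0.598
grip_force: 0.0
```

```bash
python3 - <<'E'
from h import *
f=.64
for n,p in dict(botR=(262,328),botL=(112,322),gear=(237,365)).items(): print(n,ray("scene",[(p[0]*f,p[1]*f)],[0]).round())
# top face of gearbox, right-front top corner in scene (262,185), at heights
for z in(100,150,200,250): print(z,ray("scene",[(262*f,185*f),(95*f,185*f)],[z,z]).round()[:,:2].tolist(), "top (310,395),(120,490),(180,210):",ray("top",[(310*f,395*f),(180*f,495*f),(185*f,215*f)],[z]*3).round()[:,:2].tolist())
from plan import plan
plan([439,-373.5,490],-0.177,16,0.6)
E
```

```text
botR [[ 442. -283.    0.]]
botL [[302. -73.   0.]]
gear [[ 359. -316.    0.]]
100 [[666.0, -67.0], [473.0, 209.0]] top (310,395),(120,490),(180,210): [[418.0, -321.0], [290.0, -138.0], [705.0, -132.0]]
150 [[597.0, -147.0], [423.0, 101.0]] top (310,395),(120,490),(180,210): [[413.0, -328.0], [292.0, -155.0], [685.0, -149.0]]
200 [[528.0, -227.0], [373.0, -7.0]] top (310,395),(120,490),(180,210): [[409.0, -334.0], [294.0, -172.0], [665.0, -166.0]]
250 [[459.0, -308.0], [323.0, -114.0]] top (310,395),(120,490),(180,210): [[404.0, -341.0], [297.0, -188.0], [644.0, -183.0]]
from [220.  476.3 496.7] psi 1.954 dpsi -2.131
[0.6, -1.09, -0.14, 0.01, 0, 0, np.float64(0.89)]
[0.6, -1.1, 0.0, 0.01, 0, 0, np.float64(0.89)]
[0.6, -1.09, 0.15, 0.01, 0, 0, np.float64(0.89)]
[0.6, -1.06, 0.29, 0.01, 0, 0, np.float64(0.89)]
[0.6, -1.01, 0.43, 0.01, 0, 0, np.float64(0.89)]
[0.6, -0.94, 0.56, 0.01, 0, 0, np.float64(0.89)]
[0.6, -0.86, 0.68, 0.01, 0, 0, np.float64(0.89)]
[0.6, -0.76, 0.79, 0.01, 0, 0, np.float64(0.89)]
[0.6, -0.65, 0.88, 0.01, 0, 0, np.float64(0.89)]
[0.6, -0.53, 0.96, 0.01, 0, 0, np.float64(0.89)]
[0.6, -0.4, 1.02, 0.01, 0, 0, np.float64(0.89)]
[0.6, -0.26, 1.07, 0.01, 0, 0, np.float64(0.89)]
[0.6, -0.11, 1.09, 0.01, 0, 0, np.float64(0.89)]
[0.6, 0.03, 1.1, 0.01, 0, 0, np.float64(0.89)]
[0.6, 0.18, 1.08, 0.01, 0, 0, np.float64(0.89)]
[0.6, 0.32, 1.05, 0.01, 0, 0, np.float64(0.89)]
```

Emit:
{"op": "arm_command", "data": {
  "steps": [
    [[0.6,-0.97,-0.12,0,0,0,0.8],[0.6,-0.98,0,0,0,0,0.8],[0.6,-0.97,0.12,0,0,0,0.8],[0.6,-0.95,0.24,0,0,0,0.8],[0.6,-0.91,0.35,0,0,0,0.8],[0.6,-0.86,0.46,0,0,0,0.8],[0.6,-0.8,0.56,0,0,0,0.8],[0.6,-0.73,0.65,0,0,0,0.8]]
  ]
}}

```text
time_s: 1.72
eef_pos: [325.8, 98.7, 495.2]
ee_rot: [-0.0, 0.879, 0.477, -0.0]
force: [1.1, 0.7, 0.1]
grip_width: 0.599
grip_force: 0.0
```

```bash
python3 -c "
from plan import *
plan([447,-375,400],-0.177,10,0.6)"
```

```text
from [325.8  98.7 495.2] psi 0.995 dpsi -1.172
[0.6, -0.66, 0.72, 0.19, 0, 0, np.float64(0.78)]
[0.6, -0.57, 0.79, 0.19, 0, 0, np.float64(0.78)]
[0.6, -0.48, 0.85, 0.19, 0, 0, np.float64(0.78)]
[0.6, -0.37, 0.9, 0.19, 0, 0, np.float64(0.78)]
[0.6, -0.27, 0.94, 0.19, 0, 0, np.float64(0.78)]
[0.6, -0.15, 0.97, 0.19, 0, 0, np.float64(0.78)]
[0.6, -0.04, 0.98, 0.19, 0, 0, np.float64(0.78)]
[0.6, 0.07, 0.98, 0.19, 0, 0, np.float64(0.78)]
[0.6, 0.19, 0.96, 0.19, 0, 0, np.float64(0.78)]
[0.6, 0.3, 0.93, 0.19, 0, 0, np.float64(0.78)]
```

Emit:
{"op": "arm_command", "data": {
  "steps": [
    [[0.6,-0.66,0.72,0,0,0,0.78],[0.6,-0.57,0.79,0,0,0,0.78],[0.6,-0.48,0.85,0,0,0,0.78],[0.6,-0.37,0.9,0,0,0,0.78],[0.6,-0.27,0.94,0,0,0,0.78],[0.6,-0.15,0.97,0.3,0,0,0.78],[0.6,-0.04,0.98,0.3,0,0,0.78],[0.6,0.07,0.98,0.3,0,0,0.78]]
  ]
}}

```text
time_s: 2.72
eef_pos: [424.7, -279.9, 449.5]
ee_rot: [-0.0, 1.0, 0.029, -0.0]
force: [0.5, 0.6, 0.5]
grip_width: 0.597
grip_force: 0.0
```

```bash
python3 -c "
from plan import *
plan([447,-375,250],-0.177,4,0.6)"
```

```text
from [ 424.7 -279.9  449.5] psi 0.059 dpsi -0.236
[0.6, 0.08, 0.48, 1.0, 0, 0, np.float64(0.39)]
[0.6, 0.11, 0.48, 1.0, 0, 0, np.float64(0.39)]
[0.6, 0.14, 0.47, 1.0, 0, 0, np.float64(0.39)]
[0.6, 0.17, 0.46, 1.0, 0, 0, np.float64(0.39)]
```

Emit:
{"op": "arm_command", "data": {
  "steps": [
    [[0.6,0.19,0.96,0,0,0,0.79],[0.6,0.3,0.93,0,0,0,0.78],[0.6,0,0,1,0,0,0],[0.6,0,0,1,0,0,0],[0.6,0,0,1,0,0,0],[0.6,0,0,1,0,0,0],[0.6,0,0,1,0,0,0],[0.6,0,0,0,0,0,0]]
  ]
}}

```text
time_s: 3.72
eef_pos: [448.4, -371.7, 197.2]
ee_rot: [-0.003, 0.996, -0.086, -0.003]
force: [0.5, 0.3, 0.2]
grip_width: 0.602
grip_force: 0.0
```

```bash
python3 - <<'E'
from plan import *
plan([447,-375,100],-0.177,2,0.6)
print(tip_reach)
for n in("scene","top"):
    im=capture(n)[...,::-1]; cv2.imwrite(f"pics/raw_{n}1.png",im)
    globals()[n]=im
a=cv2.resize(top[110:280,130:300],(400,400));b=cv2.resize(scene[100:270,130:300],(400,400))
cv2.imwrite("pics/pre.png",np.hstack([a,b]))
E
```

```text
from [ 448.4 -371.7  197.2] psi -0.173 dpsi -0.004
[0.6, -0.01, 0.04, 0.97, 0, 0, np.float64(0.01)]
[0.6, -0.01, 0.04, 0.97, 0, 0, np.float64(0.01)]
14.0
```

View pics/pre.png

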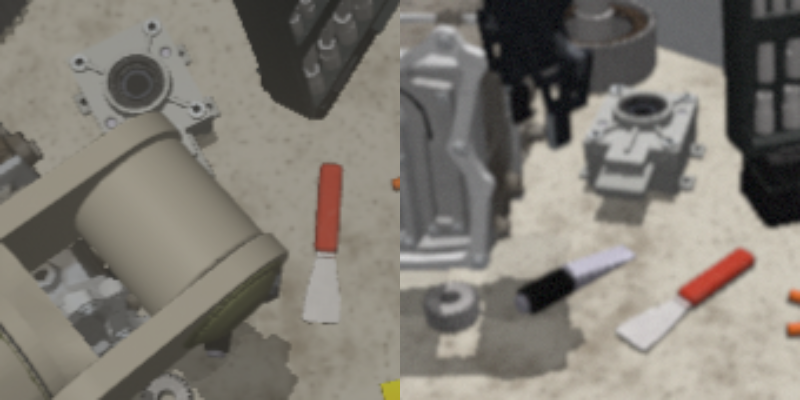

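The left half (top view) shows the arm hiding the wedge. In the right half (scene view) the gripper, at about (540,100), hangs above and behind the wedge at (570,280). The way down is free and the forces are near zero.

Emit:
{"op": "arm_command", "data": {
  "steps": [
    [[0.6,-0.02,0.06,1,0,0,0.02],[0.6,0,0,1,0,0,0],[0.6,0,0,0.8,0,0,0],[0.6,0,0,0.4,0,0,0],[0.6,0,0,0.2,0,0,0],[0.6,0,0,0,0,0,0]]
  ]
}}

```text
time_s: 4.58
eef_pos: [448.4, -376.3, 31.5]
ee_rot: [0.001, 0.996, -0.088, 0.001]
force: [0.2, 1.1, -0.1]
grip_width: 0.601
grip_force: 0.0
```

```bash
python3 - <<'E'
from plan import *
plan([447,-375,16],-0.177,2,0.6)
s=sense();print(s["force"],s["wrist_torque"])
b=capture("scene")[...,::-1];t=capture("top")[...,::-1]
cv2.imwrite("pics/pre2.png",np.hstack([cv2.resize(t[110:280,130:300],(400,400)),cv2.resize(b[130:250,150:270],(400,400))]))
E
```

```text
from [ 448.4 -376.3   31.5] psi -0.176 dpsi -0.001
[0.6, -0.02, -0.01, 0.15, 0, 0, np.float64(0.0)]
[0.6, -0.02, -0.01, 0.15, 0, 0, np.float64(0.0)]
[ 0.20479182  1.08861094 -0.10858272] [ 0.01290791  0.03539313 -0.01929855]
```

View pics/pre2.png

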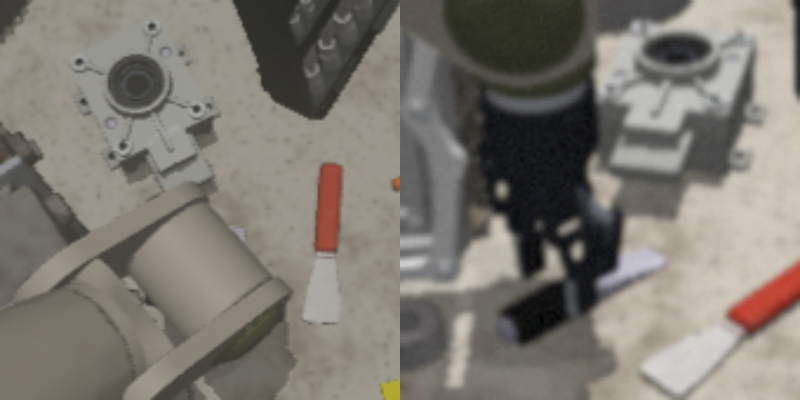

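The right half shows the fingers straddling the black grip at about (555,290), with one finger on each side. I'll go down the rest of the way and close.

Emit:
{"op": "arm_command", "data": {
  "steps": [
    [[0.6,-0.02,-0.02,0.16,0,0,0],[0.6,0,0,0.15,0,0,0],[0.6,0,0,0,0,0,0],[0.1,0,0,0,0,0,0],[0.1,0,0,0,0,0,0],[0.1,0,0,0,0,0,0],[0.1,0,0,0,0,0,0],[0.1,0,0,0,0,0,0]]
  ],
  "squeeze": 60
}}

```text
time_s: 5.68
eef_pos: [447.2, -374.7, 15.2]
ee_rot: [0.0, 0.996, -0.088, 0.0]
force: [-0.3, 0.7, 5.0]
grip_width: 0.287
grip_force: 60.9
```

Emit:
{"op": "arm_command", "data": {
  "steps": [
    [[0.1,0,0,-0.4,0,0,0],[0.1,0,0,-1,0,0,0],[0.1,0,0,0,0,0,0]]
  ]
}}

```text
time_s: 6.05
eef_pos: [448.0, -375.6, 87.6]
ee_rot: [0.002, 0.996, -0.088, 0.002]
force: [0.5, 0.0, -4.1]
grip_width: 0.29
grip_force: 60.1
```

```bash
python3 -c "
from plan import *
plan([476,-402,76],0.455,6,0.1);print(sense()['force'])"
```

```text
from [ 448.  -375.6   87.6] psi -0.176 dpsi 0.631
[0.1, 0.11, 0.07, 0.04, 0, 0, np.float64(-0.7)]
[0.1, 0.1, 0.08, 0.04, 0, 0, np.float64(-0.7)]
[0.1, 0.09, 0.09, 0.04, 0, 0, np.float64(-0.7)]
[0.1, 0.08, 0.1, 0.04, 0, 0, np.float64(-0.7)]
[0.1, 0.07, 0.11, 0.04, 0, 0, np.float64(-0.7)]
[0.1, 0.06, 0.11, 0.04, 0, 0, np.float64(-0.7)]
[ 0.50942178  0.01955453 -4.05387228]
```

Emit:
{"op": "arm_command", "data": {
  "steps": [
    [[0.1,0.11,0.07,0,0,0,-0.7],[0.1,0.1,0.08,0,0,0,-0.7],[0.1,0.09,0.09,0,0,0,-0.7],[0.1,0.08,0.1,0,0,0,-0.7],[0.1,0.07,0.11,0,0,0,-0.7],[0.1,0.06,0.11,0,0,0,-0.7],[0.1,0,0,0,0,0,0],[0.1,0,0,0,0,0,0]]
  ]
}}

```text
time_s: 7.05
eef_pos: [474.9, -400.1, 83.8]
ee_rot: [-0.001, 0.975, 0.224, -0.0]
force: [-0.0, 0.1, -3.7]
grip_width: 0.291
grip_force: 59.9
```

```bash
python3 - <<'E'
from plan import *
s=sense();print(s["eef_pos"],s["ee_rot"],s["force"])
b=capture("scene")[...,::-1];t=capture("top")[...,::-1]
cv2.imwrite("pics/raw_s2.png",b);cv2.imwrite("pics/raw_t2.png",t)
cv2.imwrite("pics/air.png",np.hstack([cv2.resize(t[130:250,160:250],(400,533),interpolation=cv2.INTER_CUBIC),cv2.resize(b[130:250,185:275],(400,533),interpolation=cv2.INTER_CUBIC)]))
E
```

```text
[ 474.88277212 -400.13717479   83.800193  ] [-8.11113269e-04  9.74532374e-01  2.24245010e-01 -4.10956436e-04] [-0.03101649  0.06049905 -3.7362886 ]
```

View pics/air.png

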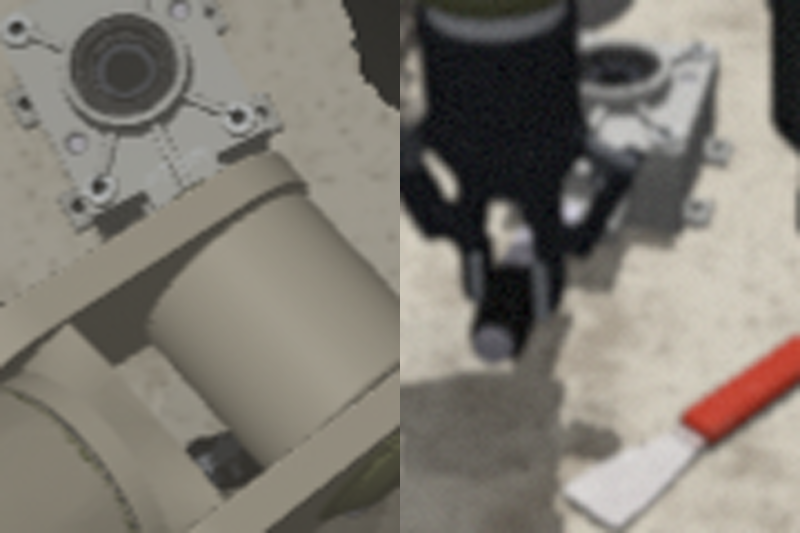

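The arm hides the tip in both views. The right half shows the wedge held straight in the fingers, head at (495,340), pointing at the ledge. Arm kinematics and the grasp measurement (tip 96 mm ahead of the TCP) put the tip about 17 mm in front of the ledge, so I'll go on by position and force.

Emit:
{"op": "arm_command", "data": {
  "steps": [
    [[0.1,0.3,0.05,0,0,0,0],[0.1,0.3,0,0,0,0,0],[0.1,0,0,0.2,0,0,0],[0.1,0,0,0.1,0,0,0],[0.1,0,0,0,0,0,0]]
  ]
}}

```text
time_s: 7.78
eef_pos: [502.9, -389.6, 69.0]
ee_rot: [-0.001, 0.974, 0.225, -0.0]
force: [-0.3, -0.3, -3.3]
grip_width: 0.287
grip_force: 60.0
```

Emit:
{"op": "arm_command", "data": {
  "steps": [
    [[0.1,0,0,0.04,0,0,0],[0.1,0,0,0.04,0,0,0]]
  ]
}}

```text
time_s: 8.02
eef_pos: [503.3, -389.9, 65.9]
ee_rot: [0.0, 0.974, 0.225, 0.0]
force: [-0.3, 0.1, -2.8]
grip_width: 0.291
grip_force: 60.0
```

Emit:
{"op": "arm_command", "data": {
  "steps": [
    [[0.1,0,0,0.03,0,0,0],[0.1,0,0,0.02,0,0,0],[0.1,0,0,0,0,0,0]]
  ]
}}

```text
time_s: 8.4
eef_pos: [503.3, -389.7, 63.2]
ee_rot: [-0.0, 0.974, 0.225, -0.0]
force: [0.2, -0.0, -3.1]
grip_width: 0.289
grip_force: 60.0
```

Emit:
{"op": "arm_command", "data": {
  "steps": [
    [[0.1,0,0,0.02,0,0,0],[0.1,0,0,0,0,0,0]]
  ]
}}

```text
time_s: 8.65
eef_pos: [503.3, -389.7, 62.2]
ee_rot: [-0.0, 0.974, 0.225, -0.0]
force: [0.1, 0.7, -4.0]
grip_width: 0.292
grip_force: 60.0
```

Emit:
{"op": "arm_command", "data": {
  "steps": [
    [[0.1,0,0,0.02,0,0,0],[0.1,0,0,0,0,0,0]]
  ]
}}

```text
time_s: 8.9
eef_pos: [503.4, -389.7, 61.3]
ee_rot: [-0.0, 0.974, 0.225, 0.0]
force: [0.5, 0.1, -2.7]
grip_width: 0.291
grip_force: 60.0
```

Emit:
{"op": "arm_command", "data": {
  "steps": [
    [[0.1,0,0,0.02,0,0,0],[0.1,0,0,0,0,0,0]]
  ]
}}

```text
time_s: 9.15
eef_pos: [503.5, -389.8, 60.7]
ee_rot: [0.0, 0.974, 0.225, 0.0]
force: [-0.6, 0.6, 1.8]
grip_width: 0.293
grip_force: 60.4
```

Emit:
{"op": "arm_command", "data": {
  "steps": [
    [[0.1,0,0,0.02,0,0,0],[0.1,0,0,0,0,0,0]]
  ]
}}

```text
time_s: 9.4
eef_pos: [503.5, -390.0, 59.9]
ee_rot: [0.0, 0.974, 0.225, 0.0]
force: [-3.0, -0.3, 4.5]
grip_width: 0.29
grip_force: 60.9
```

```bash
python3 - <<'E'
from plan import *
s=sense();print(s["eef_pos"],s["force"],s["wrist_torque"])
b=capture("scene")[...,::-1];t=capture("top")[...,::-1]
cv2.imwrite("pics/ledge.png",np.hstack([cv2.resize(t[130:220,170:240],(400,514),interpolation=cv2.INTER_CUBIC),cv2.resize(b[135:225,195:265],(400,514),interpolation=cv2.INTER_CUBIC)]))
E
```

```text
[ 503.54837471 -389.96713079   59.946834  ] [-2.95234977 -0.25375184  4.5112409 ] [ 0.41745347 -0.16497495  0.1148865 ]
```

View pics/ledge.png

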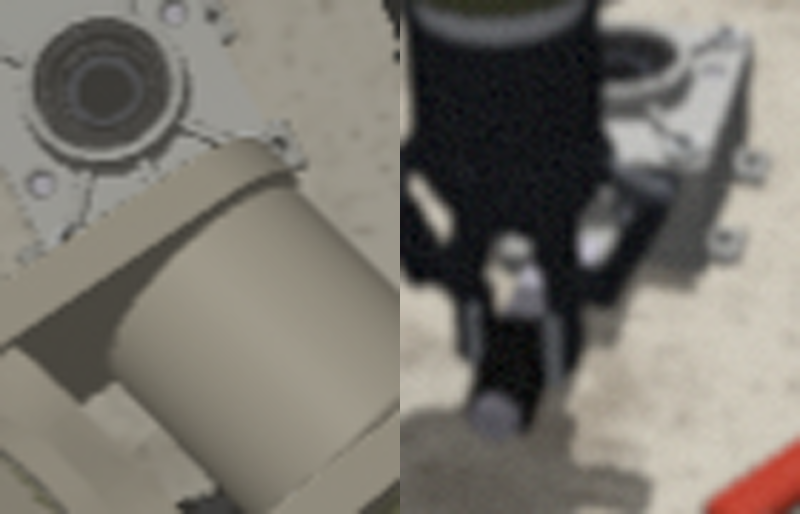

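The right half shows the wedge (head at (495,415)) in line with the ledge. Its shank at (525,290) runs under the lug front at (515,250). The ledge was felt at TCP z of about 60.8, close to the 61 I expected, so I'll relieve the down-push a little and slide in.

Emit:
{"op": "arm_command", "data": {
  "steps": [
    [[0.1,0.1,0,-0.01,0,0,0],[0.1,0.15,0,0,0,0,0],[0.1,0.15,0,0,0,0,0],[0.1,0,0,0,0,0,0]]
  ]
}}

```text
time_s: 10.0
eef_pos: [522.8, -380.6, 60.4]
ee_rot: [0.001, 0.974, 0.225, 0.001]
force: [2.4, 1.1, 5.3]
grip_width: 0.29
grip_force: 61.1
```

Emit:
{"op": "arm_command", "data": {
  "steps": [
    [[0.1,0.05,0,0,0,0,0],[0.1,0,0,0,0,0,0]]
  ]
}}

```text
time_s: 10.25
eef_pos: [524.5, -379.8, 60.4]
ee_rot: [0.001, 0.974, 0.225, 0.001]
force: [-1.5, -0.6, 6.9]
grip_width: 0.292
grip_force: 61.1
```

Emit:
{"op": "arm_command", "data": {
  "steps": [
    [[0.1,0.05,0,0,0,0,0],[0.1,0,0,0,0,0,0]]
  ]
}}

```text
time_s: 10.5
eef_pos: [526.7, -378.8, 60.4]
ee_rot: [0.001, 0.974, 0.225, 0.001]
force: [-0.8, -0.8, 6.7]
grip_width: 0.292
grip_force: 61.1
```

Emit:
{"op": "arm_command", "data": {
  "steps": [
    [[0.1,0.05,0,0,0,0,0],[0.1,0,0,0,0,0,0]]
  ]
}}

```text
time_s: 10.75
eef_pos: [528.7, -377.9, 60.5]
ee_rot: [0.001, 0.974, 0.225, 0.0]
force: [-2.8, -2.7, 6.2]
grip_width: 0.289
grip_force: 61.3
```

Emit:
{"op": "arm_command", "data": {
  "steps": [
    [[0.1,0.05,0,0,0,0,0],[0.1,0,0,0,0,0,0]]
  ]
}}

```text
time_s: 11.0
eef_pos: [530.6, -377.1, 60.6]
ee_rot: [0.001, 0.974, 0.225, -0.0]
force: [-4.6, -2.7, 8.2]
grip_width: 0.29
grip_force: 61.4
```

Emit:
{"op": "arm_command", "data": {
  "steps": [
    [[0.1,0.05,0,0,0,0,0],[0.1,0,0,0,0,0,0]]
  ]
}}

```text
time_s: 11.25
eef_pos: [532.7, -376.2, 60.7]
ee_rot: [0.001, 0.974, 0.225, -0.0]
force: [-5.2, -3.0, 9.4]
grip_width: 0.292
grip_force: 61.5
```

```bash
python3 - <<'E'
from plan import *
s=sense();print(s["eef_pos"],s["force"],s["wrist_torque"])
b=capture("scene")[...,::-1];t=capture("top")[...,::-1]
cv2.imwrite("pics/raw_s3.png",b)
cv2.imwrite("pics/in1.png",np.hstack([cv2.resize(t[120:220,160:240],(400,500),interpolation=cv2.INTER_CUBIC),cv2.resize(b[125:215,200:272],(400,500),interpolation=cv2.INTER_CUBIC)]))
E
```

```text
[ 532.73704326 -376.15022454   60.65717612] [-5.18059415 -2.96672866  9.38932633] [-0.22109199  0.51806942 -0.04222921]
```

View pics/in1.png

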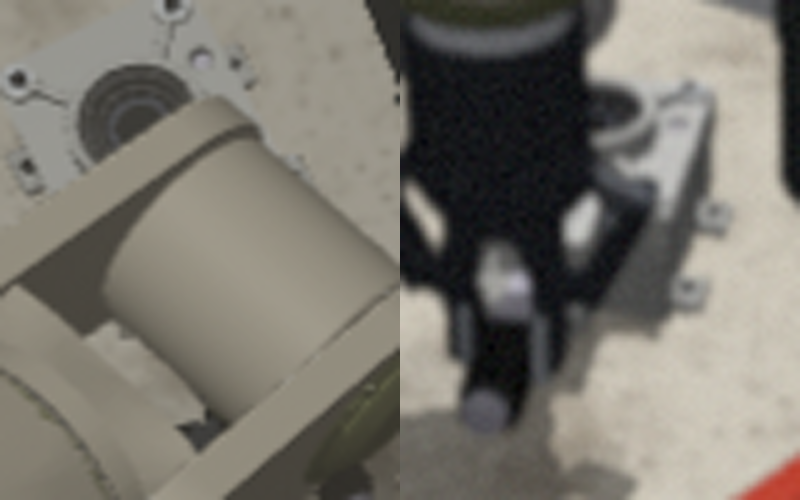

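The right half shows the wedge's grip at (495,370) with its taper now running under the lug at (510,285). Push resistance started at the predicted place (tip x about -79 mm) and is now about 6 N. I'll ease the down-force and push about 9 mm more.

Emit:
{"op": "arm_command", "data": {
  "steps": [
    [[0.1,0,0,-0.02,0,0,0],[0.1,0.05,0,0,0,0,0],[0.1,0,0,0,0,0,0]]
  ]
}}

```text
time_s: 11.72
eef_pos: [534.8, -374.7, 60.9]
ee_rot: [0.0, 0.974, 0.225, -0.001]
force: [-4.3, -3.4, 5.7]
grip_width: 0.291
grip_force: 61.0
```

Emit:
{"op": "arm_command", "data": {
  "steps": [
    [[0.1,0.05,0,0,0,0,0],[0.1,0,0,0,0,0,0]]
  ]
}}

```text
time_s: 11.98
eef_pos: [537.0, -373.6, 60.9]
ee_rot: [0.0, 0.974, 0.225, -0.001]
force: [-4.5, -2.0, 5.4]
grip_width: 0.289
grip_force: 61.0
```

Emit:
{"op": "arm_command", "data": {
  "steps": [
    [[0.1,0.05,0,0,0,0,0],[0.1,0,0,0,0,0,0]]
  ]
}}

```text
time_s: 12.22
eef_pos: [539.2, -372.5, 61.0]
ee_rot: [0.0, 0.974, 0.225, -0.001]
force: [-5.3, -3.1, 4.7]
grip_width: 0.287
grip_force: 61.1
```

Emit:
{"op": "arm_command", "data": {
  "steps": [
    [[0.1,0.03,0,0,0,0,0],[0.1,0,0,0,0,0,0],[0.1,0,0,0,0,0,0]]
  ]
}}

```text
time_s: 12.6
eef_pos: [540.4, -371.9, 61.0]
ee_rot: [0.0, 0.974, 0.225, -0.001]
force: [-6.3, -2.7, 6.0]
grip_width: 0.288
grip_force: 61.1
```

```bash
python3 - <<'E'
from plan import *
s=sense();print(s["time_s"],s["eef_pos"],s["force"],s["wrist_torque"],s["grip_force"])
b=cv2.cvtColor(capture("scene"),cv2.COLOR_RGB2GRAY);cv2.imwrite("pics/raw_s4.png",b)
a=cv2.imread("pics/raw_scene0.png",0)
cv2.imwrite("pics/in2.png",np.hstack([cv2.resize(i[125:215,200:272],(400,500),interpolation=cv2.INTER_CUBIC) for i in(a,b)]))
E
```

```text
12.6 [ 540.43063968 -371.86050158   60.96506774] [-6.33543066 -2.72194998  5.98719229] [-0.34077103  0.67982579 -0.01225164] 61.057995557785034
```

View pics/in2.png

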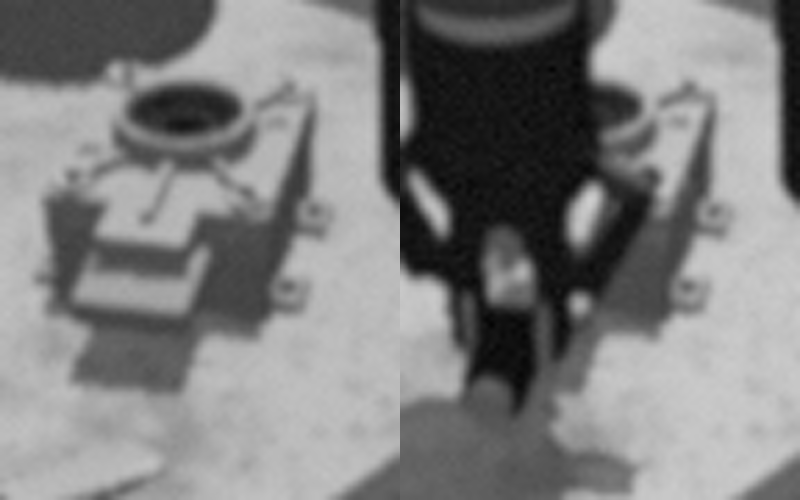

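The left half is the start picture and the right half is now. The wedge, with its grip at (495,350), sits under the lug. The cover's right side and boss edge at (655,115) can be compared for lift with the fixed foot at (690,290).

```bash
python3 - <<'E'
from h import *
a=cv2.imread("pics/raw_scene0.png",0);obs={"5mm":cv2.cvtColor(cv2.imread("pics/raw_s3.png"),cv2.COLOR_BGR2GRAY),"now":cv2.imread("pics/raw_s4.png",0)}
R={"boss":(137,152,238,250),"cover back right":(136,150,247,260),"foot back":(158,168,252,262),"foot front":(172,183,247,258)}
for n,b in obs.items():
    for k,(r0,r1,c0,c1) in R.items():
        M=np.eye(2,3,dtype=np.float32)
        try: cc,M=cv2.findTransformECC(a[r0:r1,c0:c1],b[r0-4:r1+4,c0-4:c1+4],np.float32([[1,0,4],[0,1,4]]),cv2.MOTION_TRANSLATION,(3,200,1e-5),None,1); print(n,k,(M[:,2]-4).round(2),round(cc,3))
        except Exception as e: print(n,k,"fail")
c=get_calibration("scene");pr=lambda p:cv2.projectPoints(np.array(p,float),np.array(c["rvec"]),np.array(c["tvec"]),np.array(c["intrinsics"]),np.array(c["D"]))[0].reshape(-1,2)
# expected shift per mm lug lift, boss front-right rim (case x=0,y=-25,z=83)
P=np.array([685,-300,0])+[-25*-.4394*1,-25*.898,83]; print(P,pr([P]),(pr([P+[0,0,65/160]])-pr([P])))
E
```

```text
5mm boss [ 0.02 -0.25] 0.996
5mm cover back right [ 0.03 -0.18] 0.991
5mm foot back [-0.03  0.01] 0.999
5mm foot front [-0.   -0.01] 0.999
now boss [ 0.01 -0.44] 0.994
now cover back right [ 0.05 -0.22] 0.985
now foot back [0.04 0.01] 0.998
now foot front [-0.03 -0.  ] 0.999
[ 695.985 -322.45    83.   ] [[241.84811914 144.71599566]] [[-0.00065974 -0.12979192]]
```

The cover rose 0.44 px while the feet stayed put, so the lug lift is about 3.4 mm. Kinematics give about 3 mm. Both are mid-range and the grip is steady at 61 N, so I'll hand it in.

```bash
python3 -c "
from rig import *
print(finish_job())"
```

```text
the job is handed in; nothing more can be done
None
```

The job is handed in at 12.6 s: the wedge is held under the lug with a 61 N grip, and the lug is up about 3 mm (3.4 mm from the picture shift, about 3.0 mm from how far the wedge went in). The simulator gave no verdict, and the tip and lug were hidden by the arm, so the seated back and the cover's load on the wedge are inferred, not measured.

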